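Hold a vaccine vial up to the viewer

TASK

Take the green-capped vial out of the rack and show it to the vial viewer: hold it in the air on the lens axis, half-way between the lens and the lit panel, cap end up and leaning 30 degrees so that it runs parallel to the slanted dark line on the panel. Finish still holding it there, steady, in the gripper. Leave the other vials, the sanitiser bottle and the jar where they stand, and do not bump the viewer.

Things in the scene. Friction and masses are not known exactly. Their poses are not given: they have to be found in the camera images.
- vial_green_center (a point): centre (half-way up, on the axis) of the green-capped vial: clear glass, white label, green band, 30 mm diameter, 62 mm high, about 50 g; straight body in the lower 44 mm, then neck and green cap (22 mm). z axis: towards the cap. It stands in any one of the rack's three pockets, its bottom 16 mm and centre 47 mm above the work surface; 48 mm stand out above the rack.
- vial_red_center (a point): centre of the red-capped vial, otherwise the same; leave it in its pocket
- vial_blue_center (a point): centre of the blue-capped vial, otherwise the same; leave it in its pocket
- rack: white vial block 70 x 205 mm, top 30 mm above the work surface, fixed in a low stainless tray (130 x 250 mm, rim 14 mm high). Origin under its centre on the work surface. Three round pockets 32 mm wide and 14 mm deep in a row along its y axis, at y = -65, 0 and +65 mm. It does not move.
- viewer: fixed vial viewer: grey base 150 (x) x 330 (y) x 14 mm, origin under its centre. At its +y end a post with a black lens head (50 mm wide, top at 198 mm), lens front at y = +129 mm; at its -y end a white lit panel, 170 mm wide, 90 to 250 mm high, face at y = -132 mm. Lens axis 170 mm up. A slanted dark line on the panel, green dot at its upper end, leans to the viewer's -x (robot) side.
- viewpoint: where the vial's centre must be held: on the lens axis half-way between lens and panel, 170 mm straight above the viewer's origin (nothing solid there; fixed to the viewer). y axis: from panel to lens; z axis: wanted direction of the vial from bottom to cap, leaning 30 degrees from vertical to the viewer's -x side, parallel to the dark line.
- sanitiser_center (a point): centre of the loose sanitiser bottle, 56 mm diameter, 130 mm high, standing on the work surface; a bystander
- jar_center (a point): centre of the loose white jar with green label, 52 mm diameter, 60 mm high, standing on the work surface; a bystander
Mind the look-alikes: they are no part of the job. Leave any yellow look-alike of the part that bears vial_green_center alone.

How it is judged:
By the outcome, as a careful person would: the job done as asked, in the order asked, and still so for the second after the job is handed in, while the arm keeps its last pose, push and grip.
It also fails if it takes over 40 s, if anything falls off the work surface, if the arm or the gripper's body presses on something with over 40 N, if the wrist force passes 120 N, or if a joint passes its speed limit or range.

ROBOT

A 7-joint arm with a two-finger parallel gripper is mounted at the origin on the work surface. World frame = base frame: x ahead of the robot, y to its left, z up, the work surface at z = 0. Lengths are in m, angles in rad, forces in N, time in s.
With the tool pointing down it reaches from about 0.4 to 0.875 m from the base axis. Payload 6.5 kg.
Tool frame: the origin (TCP) lies on the centre line of the jaws, within the pads' length; the fingertips stand 17 mm ahead of it and the grasp point (between the pads) lies 2 mm behind it; z points along the fingers, y is the line along which they close (so a half turn about z gives the same grasp; the last joint's range is limited). The gripper opens to 85 mm and grips with 20 to 120 N. Pads are 22 mm wide; open, the fingers measure 114 mm over their backs; the gripper's body (76 mm by 85 mm) begins 54 mm behind the grasp point. The pads swing forward as they close: fully open they stand 13 mm farther back than shut.
Start: joints at [-1.256, 0.536, -0.004, 1.538, 0.003, 1.067, -0.071], TCP at [0.242, 0.603, 0.248] pointing down, gripper open.
Joint ranges: [-2.7, 2.7], [-0.37, 2.16], [-1.27, 1.26], [0.24, 2.4], [-1.31, 4.45], [0.19, 1.91], [-2.76, 2.76]. Speed limits (rad/s): [2.39, 2.39, 3.14, 3.14, 3.14, 3.14, 3.14].

INTERFACE

Orientations are given as a unit quaternion [w, x, y, z].
In Python, from workcell import manip, cams gives the robot as it stands.
- The arm moves only by the tool jog_arm, never from a script. Its argument "deltas" is a list of rows, each a list of 5 numbers: the shift along the tool's x, y, z normalised to -1 to 1, where 1 is 100 mm, then the turn about the tool's z normalised to -1 to 1, where 1 is 90 degrees, then the closure, from -1 (fully open) to 1 (shut). A call has 1 to 5 rows; each row is the pose to reach, as a shift and turn from the pose commanded when the call began, along the tool's axes at that moment; what a row does not reach only later rows make up. A row lasts 1/12 s, in which the tool goes at most 41.7 mm and 7.16 degrees, less where a joint would pass 70% of its speed; a pose out of reach is approached as far as the arm can. A call with a number of a shift or a turn outside -1 to 1 is refused whole. A call with a gripper value outside its range is refused whole. The fingers move at their own pace and stop on an object; the grip force is fixed at half the most. Time passes only in rows, so rows that repeat a pose let the fingers close. It gives the time, the measured TCP pose, the force, the opening and the grip force at its end, in the units of the state.
- manip.get_obs(): the state, without advancing time (a new reading comes with each control period).
- cams.read_camera(name): name is "side" or "top" or "wrist"; returns a dict with "frame" (384x512x3 uint8, red, green, blue), "camera_matrix" (3x3 intrinsics, pixels), "k1" (the pictures are not rectified: a ray, as slopes to the right and down, at radius r is drawn at 1 + k1 r^2 times it, then the intrinsics apply), "T" (4x4, takes a point from camera to world coordinates); the wrist camera has in their place "hand_eye" (4x4, takes a point from camera to tool coordinates, whose origin is the TCP and whose axes are the flange's). Camera axes: x right, y down, z forward; pixel columns grow to the right and rows downward; lengths in m; the calibration is good to about 2 mm. A picture is of the moment at which its call begins: read the wrist's pose just before it. There is no depth.
- manip.finish_job(): hands the job in; it is judged then, once.
The state is a dict: "time": time; "qpos": joint angles; "qd": joint speeds; "joint_efforts": joint torques, N m; "tcp_pos": TCP position; "orientation": TCP orientation; "ft_force": force on the tool from outside, world axes, zero at the start; "moment": the same for the moment, N m; "width": finger opening in m; "grip_force": force on a finger pad.
Only numpy, scipy, OpenCV 4.12 (cv2) and the standard library are available. Lean on these libraries where they do the work, as an engineer would, in place of code of your own. Each camera call takes 0.05 s, during which the arm holds its last target. There are 200 camera calls.

## Working session

There is one attempt and no reset: what is moved stays moved. The work goes in short steps, Python scripts to look and compute and a tool call to move; the robot and the scene stay as the last step left them, time stands still between calls to the robot, and variables do not carry over. Pictures are saved under pics/ and viewed, at most 10 in all, crops included, and the job is handed in when it is done.

Besides the shell and the picture viewer there is one more tool, called as name(argument=value, ...) on one line, values as JSON. jog_arm: Moves the arm, as the interface text tells. Its arguments: {"type":"object","properties":{"deltas":{"type":"array","items":{"type":"array","items":{"type":"number"}}}},"required":["deltas"]}

```bash
ls; mkdir -p pics; python3 - <<'E'
from workcell import manip, cams
import cv2, numpy as np
o=manip.get_obs()
for k,v in o.items(): print(k,np.round(v,4))
ims=[]
for n in ["side","top","wrist"]:
    c=cams.read_camera(n); np.savez(f"{n}0.npz",**c)
    print(n,c["camera_matrix"].tolist(),c["k1"],np.round(c.get("T",c.get("hand_eye")),3).tolist())
    cv2.imwrite(f"pics/{n}0.png",cv2.resize(c["frame"][:,:,::-1],(800,600),interpolation=cv2.INTER_CUBIC))
E
```

```text
pics
time 0.0
qpos [-1.2562  0.5372 -0.0044  1.5389  0.0026  1.0673 -0.0712]
qd [-0.0004  0.0003 -0.0002  0.0004 -0.0013  0.0005  0.0002]
joint_efforts [ 4.00000e-04 -5.83417e+01  1.04900e+00 -2.59099e+01  1.24000e-02
  9.60000e-03 -0.00000e+00]
tcp_pos [0.2414 0.6029 0.2474]
orientation [-1.000e-04  1.892e-01  9.819e-01 -9.000e-04]
ft_force [-0.0796 -0.2331 -0.384 ]
moment [-0.0612 -0.0689  0.0144]
grip_force 0.0
width 0.0858
side [[399.74575373940445, 0.0, 249.72542101219386], [0.0, 399.74575373940445, 196.42285265384126], [0.0, 0.0, 1.0]] -0.10979494750971759 [[0.858, -0.367, 0.359, 0.252], [-0.513, -0.584, 0.63, -0.641], [-0.021, -0.725, -0.689, 0.739], [0.0, 0.0, 0.0, 1.0]]
top [[467.78373004782185, 0.0, 248.54861967925717], [0.0, 467.78373004782185, 182.45084912084357], [0.0, 0.0, 1.0]] 0.010435902019625755 [[0.021, -0.995, 0.095, 0.443], [-1.0, -0.02, 0.007, -0.063], [-0.005, -0.095, -0.995, 1.195], [0.0, 0.0, 0.0, 1.0]]
wrist [[314.9780619178878, 0.0, 257.69055443741286], [0.0, 314.9780619178878, 197.87058040655228], [0.0, 0.0, 1.0]] -0.05701164471032706 [[0.0, -0.957, -0.289, 0.075], [1.0, 0.001, -0.0, 0.001], [0.0, -0.289, 0.957, -0.126], [0.0, 0.0, 0.0, 1.0]]
```

View pics/top0.png

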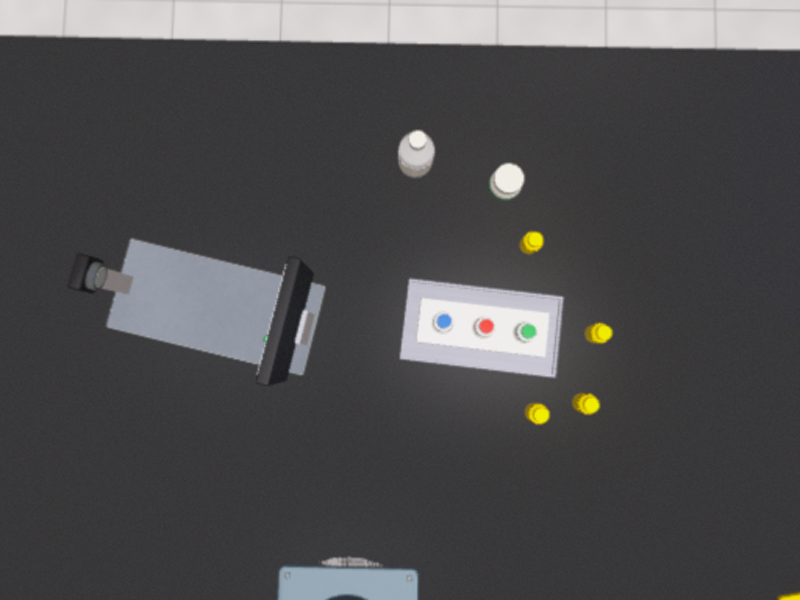

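View pics/side0.png

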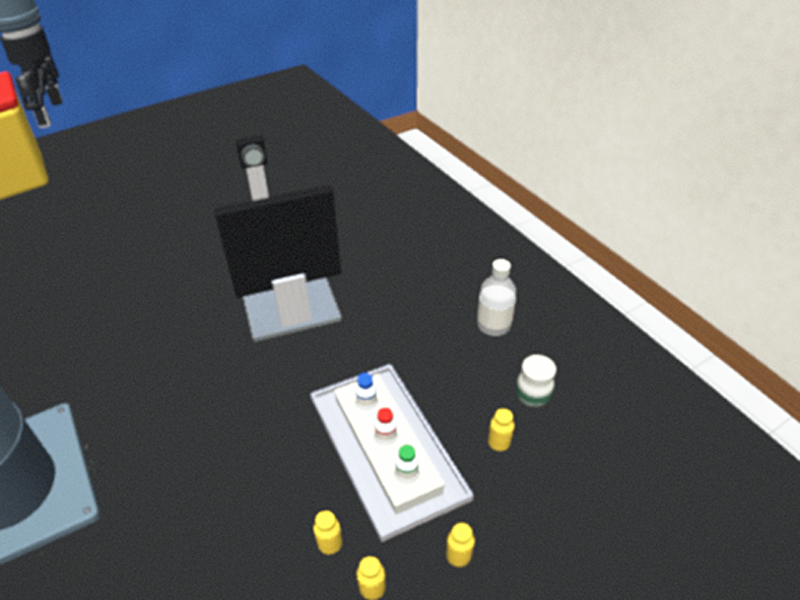

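Top view (800x600 scale): the caps in the rack are blue (444,321), red (486,327) and green (528,331). Yellow look-alikes stand at (533,242), (600,333), (587,404) and (538,414). The viewer base corners are at about (131,238), (106,327), (326,286) and (303,375). The green-capped vial in the end pocket fits the description (white label, green cap, in the rack). I'll confirm it in a crop while measuring.

```bash
cat > h.py <<'E'
import numpy as np, cv2
from workcell import manip, cams
from scipy.spatial.transform import Rotation as R
def Ttool(o):
    T=np.eye(4); q=o["orientation"]; T[:3,:3]=R.from_quat([q[1],q[2],q[3],q[0]]).as_matrix(); T[:3,3]=o["tcp_pos"]; return T
def grab(n):
    o=manip.get_obs(); c=dict(cams.read_camera(n))
    if n=="wrist": c["T"]=Ttool(o)@c["hand_eye"]
    return c
def ray(c,uv):
    K=c["camera_matrix"]; d=(np.array(uv,float)-[K[0,2],K[1,2]])/K[0,0]; s=d.copy()
    for _ in range(20): s=d/(1+c["k1"]*(s@s))
    return np.array(c["T"])[:3,:3]@np.array([s[0],s[1],1.])
def at_z(c,uv,z):
    r=ray(c,uv); o=np.array(c["T"])[:3,3]; return o+r*(z-o[2])/r[2]
def proj(c,p):
    T=np.linalg.inv(c["T"]); q=T[:3,:3]@p+T[:3,3]; s=q[:2]/q[2]; s=s*(1+c["k1"]*(s@s)); K=c["camera_matrix"]
    return K[0,0]*s+K[:2,2]
HUE={"green":(45,80),"blue":(100,130),"red":(-8,8),"yellow":(22,35)}
def blobs(f,col,amin=20):
    hsv=cv2.cvtColor(f,cv2.COLOR_RGB2HSV).astype(int); h=hsv[...,0]; h=np.where(h>170,h-180,h)
    a,b=HUE[col]; m=((h>=a)&(h<=b)&(hsv[...,1]>110)&(hsv[...,2]>60)).astype(np.uint8)
    n,_,st,ce=cv2.connectedComponentsWithStats(m)
    return [(int(st[i,4]),np.round(ce[i],1)) for i in range(1,n) if st[i,4]>=amin]
E
python3 - <<'E'
from h import *
t=dict(np.load("top0.npz")); s=dict(np.load("side0.npz"))
def mid(uv1,uv2):
    o1,o2=t["T"][:3,3],s["T"][:3,3]; r1,r2=ray(t,uv1),ray(s,uv2)
    k=np.linalg.lstsq(np.c_[r1,-r2],o2-o1,rcond=None)[0]; a,b=o1+k[0]*r1,o2+k[1]*r2
    return (a+b)/2,np.linalg.norm(a-b)
P={}
for col in ["green","red","blue","yellow"]:
    bt,bs=blobs(t["frame"],col,8),blobs(s["frame"],col,8); print(col,bt,bs)
    for a,uv in bt: print("  ",np.round(at_z(t,uv,0.074),4))
k=.64
uv=[(131,238),(106,327),(326,286),(303,375)]
c=np.array([at_z(t,np.array(u)*k,.014) for u in uv]); print(np.round(c,4), c.mean(0))
ax=(c[0]+c[1]-c[2]-c[3]); print("viewer yaw y-axis",np.degrees(np.arctan2(-ax[0],ax[1])), np.linalg.norm(c[0]-c[2]),np.linalg.norm(c[0]-c[1]))
f=t["frame"][175:250,240:400]; g=s["frame"][220:340,190:320]
a=cv2.resize(f,None,fx=4,fy=4,interpolation=3);b=cv2.resize(g,None,fx=2.5,fy=2.5,interpolation=3)
w=np.zeros((600,640,3),np.uint8); w[:300]=a; w[300:600,:325]=b
l=cv2.resize(t["frame"][145:250,35:215],(315,184),interpolation=3); w[350:534,325:]=l
cv2.imwrite("pics/crop1.png",w[:,:,::-1])
E
```

```text
green [(54, array([338. , 211.6]))] [(77, array([260. , 289.6]))]
   [ 0.4841 -0.27    0.074 ]
red [(58, array([311. , 208.4]))] [(216, array([ 4.1, 58.7])), (76, array([246. , 265.4]))]
   [ 0.4904 -0.2055  0.074 ]
blue [(53, array([283.8, 205.1]))] [(15222, array([140. ,  32.6])), (80, array([233. , 242.8]))]
   [ 0.4969 -0.1404  0.074 ]
yellow [(179, array([339.9, 154.7])), (194, array([382.7, 212.9])), (203, array([374.6, 258. ])), (183, array([343.5, 264.2])), (57, array([505.1, 381.4]))] [(1301, array([11.8, 99.6])), (380, array([320.5, 274.7])), (423, array([209.2, 340.3])), (428, array([294.2, 348.2])), (439, array([237.2, 369.5]))]
   [ 0.6215 -0.2743  0.074 ]
   [ 0.4832 -0.3765  0.074 ]
   [ 0.3763 -0.3566  0.074 ]
   [ 0.3602 -0.2832  0.074 ]
   [ 0.1029 -0.6531  0.074 ]
[[0.6242 0.3674 0.014 ]
 [0.4783 0.3998 0.014 ]
 [0.5519 0.0466 0.014 ]
 [0.4078 0.0794 0.014 ]] [0.51552038 0.22329756 0.014     ]
viewer yaw y-axis -12.55317445128803 0.3287546401394836 0.14947260372596502
```

View pics/crop1.png

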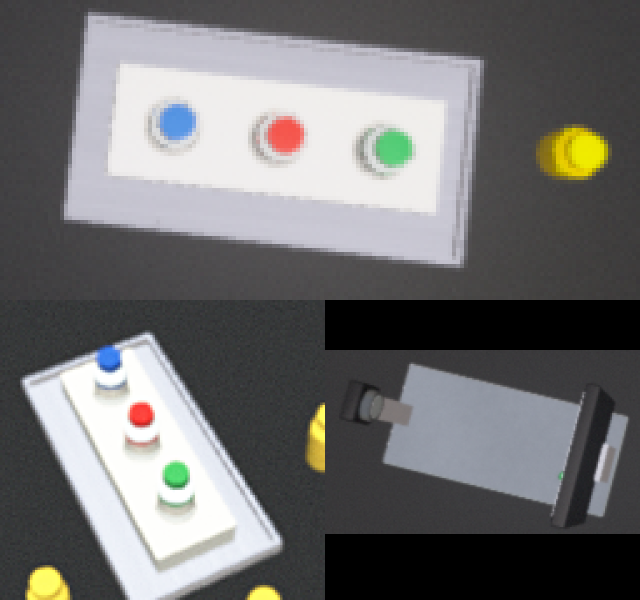

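Confirmed: the green-capped, white-labelled vial is in the -y end pocket at about (0.484, -0.270). I'll go up, over the viewer and to the rack.

jog_arm(deltas=[[0, 0, -1, -0.18, -0.05], [0, 0, -1, -0.18, -0.05], [0, 0, -1, -0.18, -0.05], [0, 0, -1, -0.18, -0.05]])

```text
time: 0.48
tcp_pos: [0.2424, 0.6056, 0.3538]
orientation: [0.001, 0.048, 0.999, 0.004]
ft_force: [-0.1, 0.9, 0.4]
width: 0.0448
grip_force: 0.0
```

jog_arm(deltas=[[-0.51, -0.96, -0.1, 0, -0.05], [-0.51, -0.96, -0.1, 0, -0.05], [-0.51, -0.96, -0.1, 0, -0.05]])

```text
time: 0.73
tcp_pos: [0.2848, 0.4991, 0.3574]
orientation: [0.0, 0.05, 0.999, -0.002]
ft_force: [0.9, 0.2, 0.0]
width: 0.0448
grip_force: 0.0
```

jog_arm(deltas=[[-0.51, -0.96, -0.1, 0, -0.05], [-0.51, -0.96, -0.1, 0, -0.05], [-0.51, -0.96, -0.1, 0, -0.05]])

```text
time: 0.98
tcp_pos: [0.326, 0.3979, 0.3678]
orientation: [0.0, 0.051, 0.999, -0.001]
ft_force: [1.0, -0.3, 0.2]
width: 0.0449
grip_force: 0.0
```

jog_arm(deltas=[[-0.51, -0.96, -0.1, 0, -0.05], [-0.51, -0.96, -0.1, 0, -0.05], [-0.51, -0.96, -0.1, 0, -0.05]])

```text
time: 1.23
tcp_pos: [0.367, 0.2974, 0.3779]
orientation: [-0.0, 0.051, 0.999, -0.001]
ft_force: [1.5, -0.4, 0.4]
width: 0.0449
grip_force: 0.0
```

jog_arm(deltas=[[-0.51, -0.96, -0.1, 0, -0.05], [-0.51, -0.96, -0.1, 0, -0.05], [-0.51, -0.96, -0.1, 0, -0.05]])

```text
time: 1.48
tcp_pos: [0.408, 0.1968, 0.388]
orientation: [-0.0, 0.051, 0.999, -0.001]
ft_force: [0.4, -0.4, 0.1]
width: 0.045
grip_force: 0.0
```

jog_arm(deltas=[[-0.51, -0.96, -0.1, 0, -0.05], [-0.51, -0.96, -0.1, 0, -0.05], [-0.51, -0.96, -0.1, 0, -0.05], [-0.51, -0.96, -0.1, 0, -0.05]])

```text
time: 1.82
tcp_pos: [0.45, 0.0945, 0.3983]
orientation: [0.0, 0.054, 0.999, -0.001]
ft_force: [0.1, 0.5, -0.3]
width: 0.045
grip_force: 0.0
```

jog_arm(deltas=[[-0.18, -0.91, 0, 0, -0.05], [-0.18, -0.91, 0, 0, -0.05], [-0.18, -0.91, 0, 0, -0.05]])

```text
time: 2.07
tcp_pos: [0.457, 0.0022, 0.3978]
orientation: [-0.0, 0.053, 0.999, -0.001]
ft_force: [-1.0, -0.9, -0.6]
width: 0.045
grip_force: 0.0
```

jog_arm(deltas=[[-0.18, -0.91, 0, 0, -0.05], [-0.18, -0.91, 0, 0, -0.05], [-0.18, -0.91, 0, 0, -0.05], [-0.18, -0.91, 0, 0, -0.05]])

```text
time: 2.4
tcp_pos: [0.4658, -0.0871, 0.3978]
orientation: [-0.0, 0.052, 0.999, -0.001]
ft_force: [-0.2, 0.1, -0.4]
width: 0.0449
grip_force: 0.0
```

jog_arm(deltas=[[-0.18, -0.91, 0.6, 0, -0.05], [-0.18, -0.91, 0.6, 0, -0.05], [-0.18, -0.91, 0.6, 0, -0.05], [-0.18, -0.91, 0.6, 0, -0.05]])

```text
time: 2.73
tcp_pos: [0.4733, -0.1788, 0.3349]
orientation: [-0.003, 0.052, 0.999, -0.001]
ft_force: [-0.2, 0.9, 0.1]
width: 0.0444
grip_force: 0.0
```

jog_arm(deltas=[[-0.18, -0.91, 1, 0, -0.05], [-0.18, -0.91, 1, 0, -0.05], [-0.18, -0.91, 1, 0, -0.05], [-0.18, -0.91, 1, 0, -0.05], [-0.18, -0.91, 1, 0, -0.05]])

```text
time: 3.15
tcp_pos: [0.483, -0.2681, 0.2355]
orientation: [-0.003, 0.05, 0.999, 0.001]
ft_force: [0.1, 1.1, -0.1]
width: 0.0449
grip_force: 0.0
```

```bash
python3 - <<'E'
from h import *
c=grab("wrist"); o=manip.get_obs(); T=Ttool(o); print(np.round(o["tcp_pos"],4),np.round(T[:3,:3],3).tolist())
for col in ["green","red","blue"]:
    for a,uv in blobs(c["frame"],col,40):
        p=at_z(c,uv,.074); print(col,a,uv,np.round(p,4),"tool mm",np.round(1000*T[:3,:3].T@(p-T[:3,3]),1))
cv2.imwrite("pics/w1.png",c["frame"][:,:,::-1])
E
```

```text
[ 0.4843 -0.267   0.2373] [[-0.995, 0.098, -0.003], [0.098, 0.995, 0.002], [0.003, 0.001, -1.0]]
green 332 [256.3 185.4] [ 0.4818 -0.2679  0.074 ] tool mm [  1.9  -1.4 163.3]
red 400 [325.3 185.1] [ 0.4879 -0.2031  0.074 ] tool mm [  2.2  63.8 163.4]
blue 371 [393.5 185.1] [ 0.4944 -0.138   0.074 ] tool mm [  2.1 129.2 163.5]
```

View pics/w1.png

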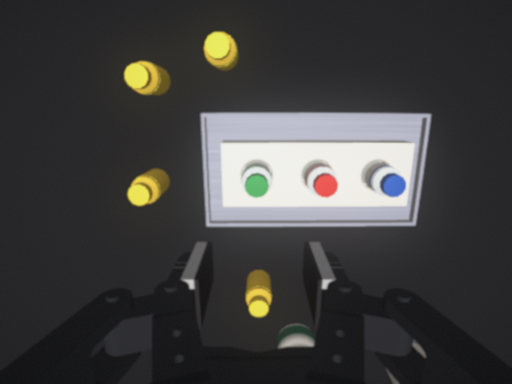

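The wrist view shows the green cap at (256,185), in line between the fingers and about 1-2 mm off. I'll descend to grip the cap only, so that the vial can later be pivoted between the pads.

jog_arm(deltas=[[0.01, -0.02, 0.8, 0, -0.05], [0.01, -0.02, 0.8, 0, -0.05], [0.01, -0.02, 0.8, 0, -0.05], [0.01, -0.02, 0.8, 0, -0.05]])

```text
time: 3.53
tcp_pos: [0.4836, -0.268, 0.1587]
orientation: [-0.001, 0.048, 0.999, 0.001]
ft_force: [-0.1, -0.5, 0.8]
width: 0.0449
grip_force: 0.0
```

jog_arm(deltas=[[0, 0, 0.4, 0, -0.05], [0, 0, 0.6, 0, -0.05], [0, 0, 0.8, 0, -0.05], [0, 0, 0.8, 0, -0.05], [0, 0, 0.8, 0, -0.05]])

```text
time: 3.95
tcp_pos: [0.485, -0.2702, 0.0806]
orientation: [0.001, 0.048, 0.999, -0.0]
ft_force: [-0.2, 1.0, -0.0]
width: 0.0446
grip_force: 0.0
```

```bash
python3 - <<'E'
from h import *
c=grab("wrist"); o=manip.get_obs(); print(np.round(o["tcp_pos"],4))
s=grab("side")["frame"][200:340,180:340]
w=np.zeros((600,800,3),np.uint8); w[:288,:384]=cv2.resize(c["frame"],(384,288)); w[:350,400:]=cv2.resize(s,(400,350),interpolation=3)
cv2.imwrite("pics/g1.png",w[:360,:,::-1])
E
```

```text
[ 0.4853 -0.2707  0.0811]
```

View pics/g1.png

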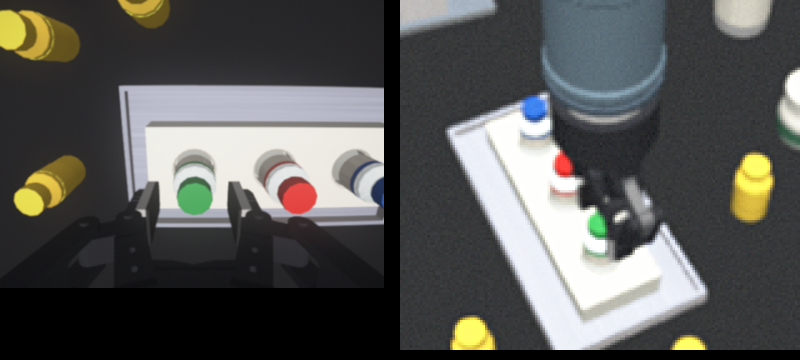

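The wrist picture shows the green cap at (195,195), centred between the fingers. I'll go 4 mm lower and close.

jog_arm(deltas=[[0.02, 0, 0.04, 0, -0.05], [0.02, 0, 0.04, 0, 1], [0.02, 0, 0.04, 0, 1], [0.02, 0, 0.04, 0, 1], [0.02, 0, 0.04, 0, 1]])

```text
time: 4.47
tcp_pos: [0.482, -0.2703, 0.0756]
orientation: [0.001, 0.049, 0.999, 0.0]
ft_force: [-0.2, 1.8, 8.3]
width: 0.0244
grip_force: 58.5
```

jog_arm(deltas=[[0, 0, 0, 0, 1], [0, 0, 0, 0, 1], [0, 0, 0, 0, 1]])

```text
time: 4.72
tcp_pos: [0.4821, -0.2703, 0.0756]
orientation: [0.001, 0.049, 0.999, 0.0]
ft_force: [-1.2, 1.1, 8.8]
width: 0.0245
grip_force: 58.5
```

jog_arm(deltas=[[0, 0, -0.05, 0, 1], [0, 0, -0.1, 0, 1], [0, 0, -0.1, 0, 1]])

```text
time: 4.97
tcp_pos: [0.4818, -0.2707, 0.0855]
orientation: [0.001, 0.049, 0.999, -0.0]
ft_force: [-0.0, -0.5, -0.5]
width: 0.0243
grip_force: 58.9
```

jog_arm(deltas=[[0.03, 0, 0, 0, 1], [0.06, 0, 0, 0, 1], [0.09, 0, 0, 0, 1], [0.12, 0, 0, 0, 1], [0.12, 0, 0, 0, 1]])

```text
time: 5.38
tcp_pos: [0.4697, -0.2692, 0.0847]
orientation: [0.001, 0.049, 0.999, -0.0]
ft_force: [3.9, 0.2, 3.2]
width: 0.0237
grip_force: 58.7
```

```bash
python3 - <<'E'
from h import *
c=grab("wrist"); o=manip.get_obs(); print(np.round(o["tcp_pos"],4),o["ft_force"],o["moment"],o["width"])
s=grab("side")["frame"][220:320,210:310]
w=np.zeros((400,800,3),np.uint8); w[:300,:400]=cv2.resize(c["frame"],(400,300)); w[:,400:]=cv2.resize(s,(400,400),interpolation=3)
cv2.imwrite("pics/t1.png",w[:,:,::-1])
E
```

```text
[ 0.4698 -0.2692  0.0847] [3.67751991 0.17497026 2.83873368] [ 0.02351855 -1.10948749  0.01887404] 0.023604463630109276
```

View pics/t1.png

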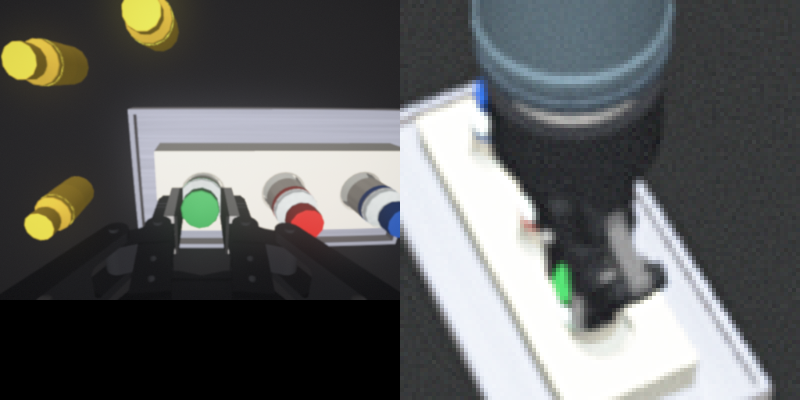

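It is pivoting with only about 4 N: in the wrist view the cap is at (200,208) and the body is now foreshortened, with the bottom still held by the pocket. I'll continue.

jog_arm(deltas=[[0.04, 0, 0, 0, 1], [0.08, 0, 0, 0, 1], [0.12, 0, 0, 0, 1], [0.16, 0, 0, 0, 1], [0.16, 0, 0, 0, 1]])

```text
time: 5.9
tcp_pos: [0.4551, -0.2675, 0.085]
orientation: [0.002, 0.049, 0.999, -0.0]
ft_force: [5.9, 1.5, 5.8]
width: 0.0196
grip_force: 61.2
```

jog_arm(deltas=[[0, 0, -0.4, 0, 1], [0, 0, -0.8, 0, 1], [0, 0, -1, 0, 1], [0, 0, -1, 0, 1]])

```text
time: 6.23
tcp_pos: [0.4537, -0.2688, 0.1875]
orientation: [0.002, 0.049, 0.999, -0.001]
ft_force: [0.9, -0.2, -1.4]
width: 0.0196
grip_force: 58.6
```

```bash
python3 - <<'E'
from h import *
c=grab("wrist"); o=manip.get_obs(); print(np.round(o["tcp_pos"],4),o["ft_force"],o["moment"],o["width"])
sd=grab("side"); p=proj(sd,o["tcp_pos"]).astype(int); print(p)
s=sd["frame"][p[1]-50:p[1]+50,p[0]-50:p[0]+50]
w=np.zeros((400,800,3),np.uint8); w[:,:400]=cv2.resize(c["frame"][180:330,180:330],(400,400),interpolation=3); w[:,400:]=cv2.resize(s,(400,400),interpolation=3)
cv2.imwrite("pics/t2.png",w[:,:,::-1])
E
```

```text
[ 0.4529 -0.2678  0.1854] [ 0.22455786  0.69679857 -1.22289498] [ 0.0530433  -0.01389919 -0.03639722] 0.01945983398020945
[245 259]
```

View pics/t2.png

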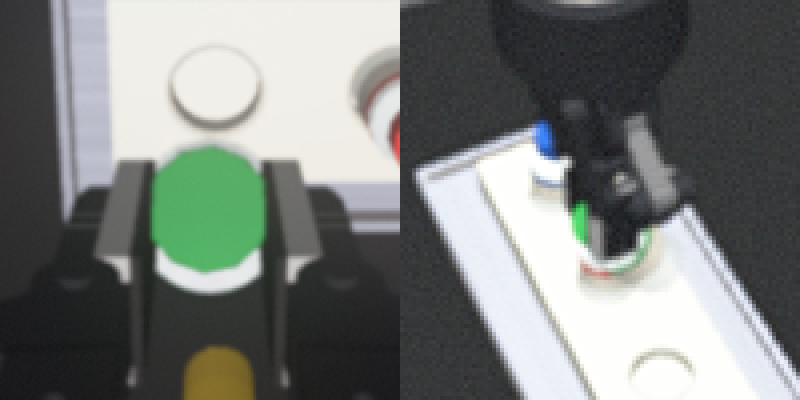

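The vial is out and leaning with its cap towards the robot; the cap fills the wrist crop at (209,209) and the pocket at (215,85) is empty. I'll carry it up over dark background and measure the lean.

jog_arm(deltas=[[0, 0, -0.4, 0, 1], [0, 0, -0.8, 0, 1], [0, 0, -1, 0, 1], [0, 0, -1, 0, 1]])

```text
time: 6.67
tcp_pos: [0.4541, -0.2684, 0.2866]
orientation: [0.001, 0.049, 0.999, -0.001]
ft_force: [1.4, -0.4, -0.3]
width: 0.0194
grip_force: 58.8
```

jog_arm(deltas=[[-0.08, 0.3, -0.4, 0, 1], [-0.08, 0.6, -0.7, 0, 1], [-0.08, 0.9, -1, 0, 1], [-0.08, 0.9, -1, 0, 1]])

```text
time: 7.0
tcp_pos: [0.4717, -0.1741, 0.3856]
orientation: [0.0, 0.046, 0.999, 0.001]
ft_force: [0.9, 0.9, 0.3]
width: 0.0193
grip_force: 58.9
```

jog_arm(deltas=[[-0.08, 0.3, 0, 0, 1], [-0.08, 0.6, 0, 0, 1], [-0.08, 0.9, 0, 0, 1], [-0.08, 0.9, 0, 0, 1]])

```text
time: 7.33
tcp_pos: [0.4865, -0.0831, 0.3812]
orientation: [-0.003, 0.045, 0.999, 0.001]
ft_force: [0.3, 0.5, -1.2]
width: 0.0196
grip_force: 58.8
```

jog_arm(deltas=[[-0.08, 0.3, 0, 0, 1], [-0.08, 0.6, 0, 0, 1], [-0.08, 0.9, 0, 0, 1], [-0.08, 0.9, 0, 0, 1]])

```text
time: 7.67
tcp_pos: [0.5029, 0.0055, 0.3811]
orientation: [-0.003, 0.044, 0.999, 0.001]
ft_force: [-0.2, 1.5, -1.1]
width: 0.0194
grip_force: 58.9
```

```bash
python3 - <<'E'
from h import *
for n in ["wrist","side","top"]:
    c=grab(n); o=manip.get_obs(); np.savez(n+"1.npz",tcp=Ttool(o),**c)
    f=c["frame"]
    if n=="wrist": W=cv2.resize(f[180:330,180:330],(400,400),interpolation=3)
    elif n=="side":
        p=proj(c,o["tcp_pos"]).astype(int); print(p, np.round(o["tcp_pos"],4)); S=cv2.resize(f[p[1]-30:p[1]+50,p[0]-40:p[0]+40],(400,400),interpolation=3)
cv2.imwrite("pics/m1.png",np.hstack([W,S])[:,:,::-1])
E
```

```text
[193  85] [ 5.027e-01 -4.000e-04  3.817e-01]
```

View pics/m1.png

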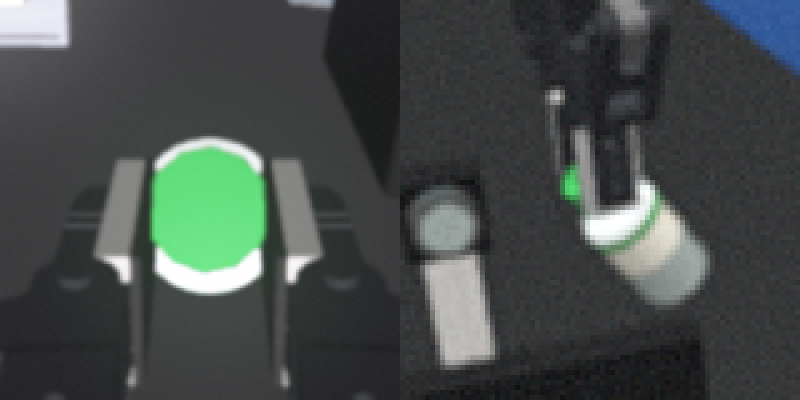

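The wrist crop shows the green cap at (209,209) with the white shoulder ring at rows 137-294. The side crop shows the vial leaning well, its body running from (620,215) down to (680,285). I'll fit the pose to both.

```bash
cat > fit.py <<'E'
from h import *
from scipy.optimize import minimize
w=dict(np.load("wrist1.npz")); s=dict(np.load("side1.npz")); 
T=w["tcp"]; w["T"]=T@w["hand_eye"]
g=w["frame"].astype(int); hsv=cv2.cvtColor(w["frame"],cv2.COLOR_RGB2HSV)
col=slice(255,263)
gm=((hsv[...,0]>45)&(hsv[...,0]<80)&(hsv[...,1]>110))
wm=(g.min(2)>120)|gm
r=lambda m:(np.where(m[220:300,col].mean(1)>.5)[0]+220)[[0,-1]]+np.array([-.5,.5])
obs=np.r_[r(wm),r(gm)]; cs=np.where(gm[250:265].mean(0)>.5)[0][[0,-1]]; print("rows",obs,"green cols",cs)
p=proj(s,T[:3,3]).astype(int); x0,y0=p[0]-40,p[1]-30
cr=s["frame"][y0:y0+80,x0:x0+80].astype(int); big=cv2.resize(cr.astype(np.uint8),None,fx=5,fy=5,interpolation=1).astype(int)
bm=big.max(2)>78
val=np.zeros_like(bm); val[208:312,180:]=1; val[180:208,245:]=1; val[312:,:]=0
def circ(sv,rad,th,px,pz,py=0.):
    a=np.linspace(0,2*np.pi,60); ax=np.array([np.sin(th),0,-np.cos(th)]); e1=np.array([np.cos(th),0,np.sin(th)]); e2=np.array([0,1,0])
    # s measured from cap centre s=56
    P=np.array([px,py,pz])+ax*(sv-.056)+rad*(np.cos(a)[:,None]*e1+np.sin(a)[:,None]*e2)
    return P@T[:3,:3].T+T[:3,3]
def pr(c,P): return np.array([proj(c,q) for q in P])
def model(v):
    th,px,pz,sc,dx,dy=v
    body=np.vstack([circ(0,.015,th,px,pz),circ(.044,.015,th,px,pz)]); cap=np.vstack([circ(sc,.011,th,px,pz),circ(.062,.011,th,px,pz)])
    wb,wc,sb=pr(w,body),pr(w,cap),(pr(s,body)-[x0,y0]+.5)*5+[dx,dy]
    allw=np.vstack([wb,wc])
    return np.array([allw[:,1].min(),allw[:,1].max(),wc[:,1].min(),wc[:,1].max()]),sb
def cost(v,full=False):
    rw,sb=model(v); m=np.zeros(bm.shape,np.uint8); cv2.fillConvexPoly(m,cv2.convexHull(np.round(sb).astype(np.int32)),1)
    a=m.astype(bool)&val; b=bm&val; iou=(a&b).sum()/(a|b).sum()
    if full: return rw,iou,m
    return ((rw-obs)**2).sum()/2+200*(1-iou)+1e-2*(v[4]**2+v[5]**2)+((v[3]-.048)/.002)**2*.2
best=None
for t in [20,30,40]:
  for px in [-.004,.004]:
    v0=np.array([np.radians(t),px,-.002,.048,0,0]); sim=np.vstack([v0]+[v0+d for d in np.diag([.15,.004,.006,.002,4,4])])
    q=minimize(cost,v0,method="Nelder-Mead",options=dict(initial_simplex=sim,maxiter=500)); 
    if best is None or q.fun<best.fun: best=q
v=best.x; rw,iou,m=cost(v,True); print("tilt",np.degrees(v[0]),v[1:],best.fun,rw,iou)
for t in np.arange(20,46,4): 
    q=minimize(lambda u:cost(np.r_[np.radians(t),u]),v[1:],method="Nelder-Mead",options=dict(maxiter=250)); print(t,round(q.fun,1),np.round(q.x,4))
E
python3 fit.py
```

```text
rows [230.5 290.5 235.5 280.5] green cols [236 279]
tilt 31.50491902199413 [ 0.00250089  0.01201785  0.04812123 -2.17944746  1.72237702] 19.86556867201837 [231.44545691 289.49632422 234.09692929 281.64594125] 0.9140192662430826
20 105.8 [ 0.0027  0.009   0.0472 -1.8218  1.8785]
24 62.7 [ 0.0024  0.0108  0.0482 -2.2424  1.9185]
28 31.8 [ 0.0024  0.0113  0.0499 -2.2784  1.7988]
32 21.3 [ 0.0024  0.0122  0.0481 -2.3848  1.9115]
36 42.9 [ 0.0027  0.0138  0.0476 -2.0104  1.6569]
40 86.4 [ 0.0023  0.017   0.044  -2.2733  1.3722]
44 131.0 [-3.6000e-03  2.9900e-02  4.2000e-02 -7.5782e+00  1.8690e+00]
```

The lean is about 31°, with the vial centre about 10 mm along tool -x and 33 mm ahead of the TCP. I'll turn to the viewer's heading, fly over the panel and check from above.

jog_arm(deltas=[[0, 0, 0, 0.04, 1], [0, 0, 0, 0.08, 1], [0, 0, 0, 0.08, 1]])

```text
time: 8.07
tcp_pos: [0.5031, -0.003, 0.3833]
orientation: [-0.001, 0.114, 0.993, -0.001]
ft_force: [0.4, -0.4, -0.9]
width: 0.0195
grip_force: 58.9
```

jog_arm(deltas=[[0.08, 0.3, 0, 0, 1], [0.16, 0.6, 0, 0, 1], [0.2, 0.9, 0, 0, 1], [0.2, 0.9, 0, 0, 1]])

```text
time: 8.4
tcp_pos: [0.5036, 0.0969, 0.3833]
orientation: [-0.001, 0.107, 0.994, 0.001]
ft_force: [0.4, -0.0, -0.6]
width: 0.0193
grip_force: 58.9
```

jog_arm(deltas=[[0.08, 0.3, 0, 0, 1], [0.16, 0.6, 0, 0, 1], [0.2, 0.9, 0, 0, 1], [0.2, 0.9, 0, 0, 1]])

```text
time: 8.73
tcp_pos: [0.5037, 0.1892, 0.3832]
orientation: [-0.001, 0.107, 0.994, 0.001]
ft_force: [-0.8, 0.8, -1.3]
width: 0.0196
grip_force: 58.9
```

jog_arm(deltas=[[0.06, 0.2, 0, 0, 1], [0.06, 0.4, 0, 0, 1], [0.06, 0.4, 0, 0, 1], [0.06, 0.4, 0, 0, 1]])

```text
time: 9.07
tcp_pos: [0.5077, 0.2232, 0.3834]
orientation: [-0.001, 0.111, 0.994, -0.001]
ft_force: [0.2, -0.2, -0.7]
width: 0.0194
grip_force: 58.9
```

```bash
python3 - <<'E'
from h import *
c=grab("wrist"); o=manip.get_obs(); np.savez("wrist2.npz",**c); T=Ttool(o)
print(np.round(T,4).tolist(), o["width"])
cv2.imwrite("pics/v1.png",cv2.resize(c["frame"],(800,600),interpolation=3)[:,:,::-1])
# predicted base corners
a=np.radians(12.55); y=np.array([np.sin(a),np.cos(a),0]); x=np.array([y[1],-y[0],0])
for sx in (-1,1):
  for sy in (-1,1): print(sx,sy,np.round(proj(c,np.array([.5155,.2233,.014])+.075*sx*x+.165*sy*y)*1.5625))
E
```

```text
[[-0.9751, 0.2218, -0.0009, 0.5078], [0.2218, 0.9751, -0.0015, 0.2221], [0.0005, -0.0016, -1.0, 0.3836], [0.0, 0.0, 0.0, 1.0]] 0.01947339810861862
-1 -1 [235. 171.]
-1 1 [573. 170.]
1 -1 [249. 317.]
1 1 [560. 317.]
```

View pics/v1.png

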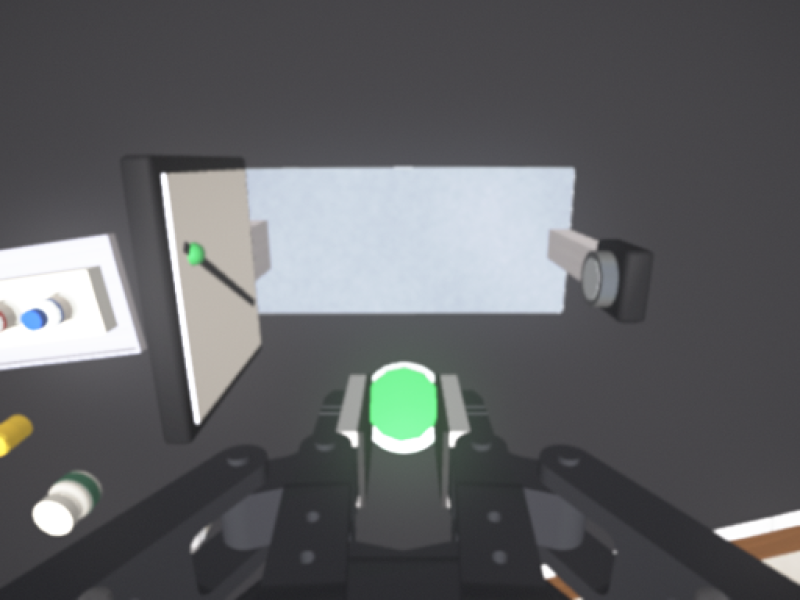

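The base's visible corners at (574,168) and (563,313) lie 2-4 px from the prediction, so the viewer pose is good to about 2 mm. The panel line leans towards the robot side like the vial. I'll correct and descend.

jog_arm(deltas=[[0.05, 0.04, 0.25, 0, 1], [0.05, 0.04, 0.5, 0, 1], [0.05, 0.04, 0.75, 0, 1], [0.05, 0.04, 0.9, 0, 1], [0.05, 0.04, 0.9, 0, 1]])

```text
time: 9.53
tcp_pos: [0.5019, 0.2258, 0.2909]
orientation: [-0.002, 0.112, 0.994, -0.002]
ft_force: [-0.3, -0.3, -0.4]
width: 0.0197
grip_force: 58.9
```

jog_arm(deltas=[[0, 0, 0.2, 0, 1], [0, 0, 0.4, 0, 1], [0, 0, 0.6, 0, 1], [0, 0, 0.8, 0, 1], [0, 0, 0.9, 0, 1]])

```text
time: 9.95
tcp_pos: [0.5035, 0.2272, 0.2033]
orientation: [-0.0, 0.112, 0.994, -0.001]
ft_force: [-0.5, -0.4, 0.5]
width: 0.0198
grip_force: 58.9
```

jog_arm(deltas=[[0, 0, 0, 0, 1], [0, 0, 0, 0, 1], [0, 0, 0, 0, 1]])

```text
time: 10.2
tcp_pos: [0.5047, 0.2287, 0.2058]
orientation: [0.001, 0.112, 0.994, 0.001]
ft_force: [0.0, 0.6, -0.3]
width: 0.0195
grip_force: 58.9
```

```bash
python3 - <<'E'
from h import *
ts=[]
for n in ["wrist","side","top"]:
    c=grab(n); o=manip.get_obs(); T=Ttool(o); ts.append(T[:3,3]); np.savez(n+"3.npz",tcp=T,**c)
    vc=T[:3,:3]@np.array([-.0104,0,.0334])+T[:3,3]; p=proj(c,vc).astype(int); f=c["frame"]
    h=75 if n=="wrist" else 40
    q=cv2.resize(f[max(0,p[1]-h):p[1]+h,max(0,p[0]-h):p[0]+h],(266,266),interpolation=3); globals()[n]=q
    print(n,p,np.round(vc,4),np.round(T[:3,3],4))
print(np.round(T[:3,:3],3).tolist(),o["width"],o["ft_force"],o["time"])
cv2.imwrite("pics/e1.png",cv2.resize(np.hstack([wrist,side,top]),None,fx=1,fy=1)[:,:,::-1])
E
```

```text
wrist [255 261] [0.5149 0.2266 0.1725] [0.5047 0.2288 0.2059]
side [170 122] [0.5148 0.2266 0.1723] [0.5045 0.2289 0.2057]
top [119 191] [0.5146 0.2266 0.1722] [0.5044 0.2289 0.2056]
[[-0.975, 0.222, 0.002], [0.222, 0.975, 0.001], [-0.002, 0.001, -1.0]] 0.019335820413330637 [-0.08986208  0.10375686 -2.00997813] 10.35
```

View pics/e1.png

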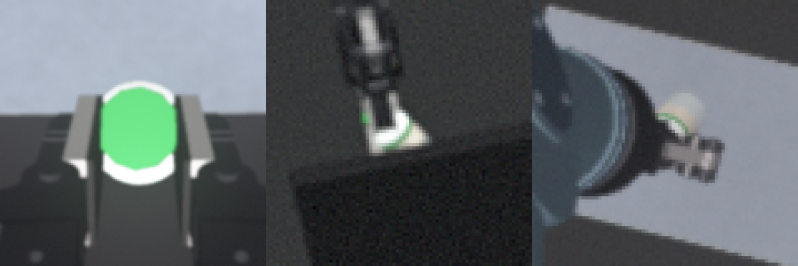

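The wrist, side and top crops show the vial held leaning between lens and panel, with the grip unchanged and clear of the viewer. One small nudge, settle, then hand in.

jog_arm(deltas=[[0, -0.01, 0.01, 0, 1], [0, -0.01, 0.01, 0, 1], [0, -0.01, 0.01, 0, 1], [0, -0.01, 0.01, 0, 1], [0, -0.01, 0.01, 0, 1]])

```text
time: 10.77
tcp_pos: [0.5034, 0.2277, 0.2033]
orientation: [0.0, 0.112, 0.994, -0.0]
ft_force: [0.7, 0.8, -0.6]
width: 0.0192
grip_force: 58.9
```

```bash
python3 -c "
from workcell import manip
o=manip.get_obs(); print(o['tcp_pos'],o['qd'].round(3) if hasattr(o['qd'],'round') else o['qd'])
print(manip.finish_job())"
```

```text
[0.50340074 0.22767037 0.20332754] [ 0.001  0.002 -0.001 -0.    -0.001  0.001 -0.001]
the job is handed in; nothing more can be done
None
```

The job is handed in at 10.8 s: the green-capped vial is held steady at the viewpoint, cap up and leaning towards the robot at about 31° by my image fit, with position good to a few mm; no verdict came back.

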